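# Clip the scroll battens on to their snap hooks

### The job

Hang both wooden scroll battens on the stall's snap hooks: push each batten's steel eye in past the sprung gate so that it hangs still and about level on the prong with the gate shut behind it. The batten with the larger eye belongs on the broader hook and the one with the smaller eye on the narrower hook. Leave the other things on the table standing where they are.

Things in the scene. Friction and masses are not known exactly. Their poses are not given: they have to be found in the camera images.
- wide_batten_mid (a point): Centre of the wooden bar of the batten with the larger eye. Bar 200 long (along its y), 26 thick (x), 34 tall, standing on its long underside, brass end caps; about 0.17 kg. A rigid steel wire eye stands on the middle of its top, in its y-z plane. Either face may go towards the hook. Pinch it across its thickness beside the eye, more than 35 from the middle.
- wide_batten_crown (a point): Underside of the top wire of that eye at mid-width, 59 above wide_batten_mid along z; same axes. The eye is a rectangular loop of 6 mm wire; its hole is 46 wide (y) and 42 high, from the bar's top (17 above mid) to this point.
- wide_batten: The same batten; origin at the centre of its underside, 17 below wide_batten_mid; same axes.
- slim_batten_mid (a point): Centre of the wooden bar of the batten with the smaller eye. Bar 170 long (along its y), 26 thick (x), 34 tall, standing on its long underside, brass end caps; about 0.17 kg. A rigid steel wire eye stands on the middle of its top, in its y-z plane. Either face may go towards the hook. Pinch it across its thickness beside the eye, more than 35 from the middle.
- slim_batten_crown (a point): Underside of the top wire of that eye at mid-width, 49 above slim_batten_mid along z; same axes. The eye is a rectangular loop of 5 mm wire; its hole is 26 wide (y) and 32 high, from the bar's top (17 above mid) to this point.
- slim_batten: The same batten; origin at the centre of its underside, 17 below slim_batten_mid; same axes.
- broad_hook_seat (a point): The broader steel snap hook; this point, where the eye hangs, is the middle of the flat top of its level prong, 210 above the table. x points level into the hook, from mouth to post; y across; z up. Prong 30 wide, 12 thick, from the post's face at x = 27 to an upturned tip (x = -39 to -29) rising 14 over its top. Upper jaw 30 wide, 55 to 65 over the prong's top, from the post to x = -31.
- broad_hook: Fixed stand of that hook: origin on the table at the centre of its 14 x 14 post, which is 34 behind (+x of) the seat; same axes. Base plate 120 (x = -65 to 55) x 100 x 12 tall. Whole stand 275 tall.
- broad_hook_gate (a joint): Gate angle, rad: 0 shut, to 1.15 as its foot swings in and up. A plate 4 thick hanging from a pivot at seat x = -26, 52 over the prong's top, down to 7 over it, just inside the tip. The eye's top wire goes in from -x over the tip, pushing it (1 N at first, 2.5 N at 1 rad, 30 below the pivot); when the wire is some 30 inside and lowered on to the prong, it springs shut.
- narrow_hook_seat (a point): The narrower steel snap hook; this point, where the eye hangs, is the middle of the flat top of its level prong, 190 above the table. x points level into the hook, from mouth to post; y across; z up. Prong 10 wide, 8 thick, from the post's face at x = 27 to an upturned tip (x = -39 to -29) rising 12 over its top. Upper jaw 10 wide, 55 to 65 over the prong's top, from the post to x = -31.
- narrow_hook: Fixed stand of that hook: origin on the table at the centre of its 14 x 14 post, which is 34 behind (+x of) the seat; same axes. Base plate 120 (x = -65 to 55) x 100 x 12 tall. Whole stand 255 tall.
- narrow_hook_gate (a joint): Gate angle, rad: 0 shut, to 1.15 as its foot swings in and up. A plate 4 thick hanging from a pivot at seat x = -26, 52 over the prong's top, down to 7 over it, just inside the tip. The eye's top wire goes in from -x over the tip, pushing it (1 N at first, 2.5 N at 1 rad, 30 below the pivot); when the wire is some 30 inside and lowered on to the prong, it springs shut.
- ink_bottle: Amber glass ink bottle with black cap, upright, 56 diameter, 120 tall; loose bystander, origin at the centre of its underside.
- paste_tin: White round seal-paste tin, 60 diameter, 26 tall; loose bystander, origin at the centre of its underside.
- brush_pot: Bamboo brush pot, 58 diameter, 110 tall, brush heads up to 120; loose bystander, origin at the centre of its underside.
- tape_roll: Roll of brown tape lying flat, 64 diameter, 28 tall; loose bystander, origin at the centre of its underside.
- water_cup: White ceramic water cup, 64 diameter, 60 tall; loose bystander, origin at the centre of its underside.
- ink_stone: Dark rectangular ink stone, 100 (its x) x 75 (its y) x 24 tall; loose bystander, origin at the centre of its underside.
- wallet: Brown leather wallet lying flat, 150 (its x) x 90 (its y) x 16 tall; loose bystander, origin at the centre of its underside.
Things that resemble listed ones, but are neither listed nor needed, are in the scene too. Leave any red look-alike of the wide_batten alone.

How it is judged (in metres and radians):
On the way:
1. one of the battens hangs on its own hook, gate shut (((x of wide_batten_crown in the frame of broad_hook_seat between -0.026 and 0.029 m and y of wide_batten_crown in the frame of broad_hook_seat between -0.02 and 0.02 m and z of wide_batten_crown in the frame of broad_hook_seat between -0.006 and 0.008 m and value of joint broad_hook_gate below 0.1 rad and angle between wide_batten_mid's own z axis and vertical below 0.25 rad and linear speed of wide_batten below 0.05 m/s) or (x of slim_batten_crown in the frame of narrow_hook_seat between -0.026 and 0.029 m and y of slim_batten_crown in the frame of narrow_hook_seat between -0.02 and 0.02 m and z of slim_batten_crown in the frame of narrow_hook_seat between -0.006 and 0.008 m and value of joint narrow_hook_gate below 0.1 rad and angle between slim_batten_mid's own z axis and vertical below 0.25 rad and linear speed of slim_batten below 0.05 m/s))), for 0.2 s.
At the end, for the whole second after the job is handed in: Each eye's top wire lies on the prong of its own hook (larger eye, broader hook), inside the gate and within 20 mm of mid-width; gates shut within 0.1 rad, battens within 0.25 rad of upright and slower than 0.05 m/s (x of wide_batten_crown in the frame of broad_hook_seat between -0.026 and 0.029 m and y of wide_batten_crown in the frame of broad_hook_seat between -0.02 and 0.02 m and z of wide_batten_crown in the frame of broad_hook_seat between -0.006 and 0.008 m and value of joint each of broad_hook_gate, narrow_hook_gate below 0.1 rad and angle between each of wide_batten_mid, slim_batten_mid's own z axis and vertical below 0.25 rad and linear speed of each of wide_batten, slim_batten below 0.05 m/s and x of slim_batten_crown in the frame of narrow_hook_seat between -0.026 and 0.029 m and y of slim_batten_crown in the frame of narrow_hook_seat between -0.02 and 0.02 m and z of slim_batten_crown in the frame of narrow_hook_seat between -0.006 and 0.008 m); the robot touches nothing.
It fails at once if a bystander is shifted by more than 30 mm or tipped by more than 0.5 rad (distance of any of ink_bottle, paste_tin, brush_pot, tape_roll, water_cup, ink_stone, wallet from where it was at the start of the episode above 0.03 m or angle between any of ink_bottle, paste_tin, brush_pot, tape_roll, water_cup, ink_stone, wallet's own z axis and vertical above 0.5 rad).
It also fails if it takes over 72 s, if anything falls off the work surface, if the arm or the gripper's body presses on something with over 40 N, if the wrist force passes 120 N, or if a joint passes its speed limit or range.

### The arm

A 6-joint arm with a two-finger parallel gripper is mounted at the origin on the work surface. World frame = base frame: x ahead of the robot, y to its left, z up, the work surface at z = 0. Lengths are in m, angles in degrees, forces in N, time in s.
With the tool pointing down it reaches from about 0.3 to 1 m from the base axis. Payload 5.1 kg.
Tool frame: the origin (TCP) lies between the finger pads; the fingertips stand 11 mm ahead of it and the grasp point (between the pads) lies 8 mm behind it; z points along the fingers, y is the direction in which the jaws open and shut (so a half turn about z gives the same grasp; the last joint's range is limited). The gripper opens to 95 mm and grips with 3 to 60 N. Pads are 20 mm wide; open, the fingers measure 119 mm over their backs; the gripper's body (75 mm by 180 mm) begins 59 mm behind the grasp point.
Start: joints at [61.387, 7.093, 94.555, -0, 78.352, -4.733], TCP at [0.263, 0.594, 0.226] pointing down, gripper open.
Joint ranges: [-149.61, 149.61], [-58.7, 133.49], [1.44, 155.28], [-77.14, 257.14], [18.33, 153.61], [-166.67, 166.67]. Speed limits (degrees/s): [147.25, 147.25, 180, 180, 180, 180].

### API

Orientations are given as [roll, pitch, yaw] about the fixed x, y, z axes, in that order (R = Rz(yaw) Ry(pitch) Rx(roll)).
In Python, from workcell import bot, optics gives the robot as it stands. The module is installed in compiled form; this text tells all that it offers.
- The arm moves only by the shell command python3 -m crank 'ROWS' [OPENING]. ROWS is JSON, a list of rows, each a list of 2 entries, a list of its own where there are three numbers: the shift along the tool's x, y, z in mm, then the turn, a rotation vector about the tool's x, y, z in rad. A call has 1 to 5 rows; each row is the pose to reach, as a shift and turn from the pose commanded when the call began, along the tool's axes at that moment; what a row does not reach only later rows make up. A row lasts 1/10 s, in which the tool goes at most 50 mm and 8.59 degrees, less where a joint would pass 70% of its speed; a pose out of reach is approached as far as the arm can. A call with a gripper value outside its range is refused whole. OPENING is the gripper command: -1 is shut, 1 is fully open, values between are in proportion, set as the call begins (- or left out, the last holds). The fingers move at their own pace and stop on an object; the grip force is fixed at half the most. Time passes only in rows, so rows that repeat a pose let the fingers close. It gives the time, the measured TCP pose, the force and the opening at its end, in the units of the state.
- bot.get_state(): the state, without advancing time (a new reading comes with each control period).
- optics.capture(name): name is "scene" or "top"; returns the picture (420x560x3 uint8, red, green, blue); there is no depth.
- optics.get_calibration(name): a dict with "fx", "fy", "cx", "cy" (pixels), "R" (3x3) and "t" (3): a world point X has camera coordinates R X + t. Camera axes: x right, y down, z forward; pixel columns grow to the right and rows downward; lengths in m; the calibration is good to about 2 mm. A picture is of the moment at which its call begins. get_calibration takes no time and is no camera call.
- bot.job_done(): hands the job in, once; it reports no verdict.
The state is a dict: "clock": time; "qpos": joint angles; "joint_velocities": joint speeds; "joint_torque": joint torques, N m; "eef_pos": TCP position; "tool_rot": TCP orientation; "ft_force": force on the tool from outside, world axes, zero at the start; "torque": the same for the moment, N m; "finger_gap": finger opening in m.
Only numpy, scipy, OpenCV 4.12 (cv2) and the standard library are available. Lean on these libraries where they do the work, as an engineer would, in place of code of your own. Each camera call takes 0.05 s, during which the arm holds its last target. There are 200 camera calls.

## Working session

There is one attempt and no reset: what is moved stays moved. The work goes in short steps, Python scripts to look and compute and a shell command to move; the robot and the scene stay as the last step left them, time stands still between calls to the robot, and variables do not carry over. Pictures are saved under pics/ and viewed, about 8 in all and at most 12, crops included, and the job is handed in when it is done.

```bash
mkdir -p pics; python3 - <<'E'
from workcell import bot, optics
import cv2,numpy as np
for n in("scene","top"):
    im=optics.capture(n); cv2.imwrite(f"pics/{n}0.png",cv2.resize(im[...,::-1],(784,588),interpolation=cv2.INTER_CUBIC)); np.save(f"{n}0.npy",im)
    c=optics.get_calibration(n); R=np.array(c["R"]);print(n,c,-R.T@np.array(c["t"]))
print(bot.get_state())
E
```

```text
scene {'fx': 437.4602199249639, 'fy': 437.4602199249639, 'cx': 286.56210345083787, 'cy': 205.01747901070704, 'R': array([[ 0.15585272,  0.98759569,  0.01909653],
       [ 0.81714321, -0.11804362, -0.56421865],
       [-0.55496568,  0.10353961, -0.82540453]]), 't': array([-0.09226381, -0.29007819,  1.52849693])} [ 1.09967833 -0.10138252  1.09972269]
top {'fx': 433.55695582231783, 'fy': 433.55695582231783, 'cx': 279.52256530061885, 'cy': 208.86449875781054, 'R': array([[-0.10530243, -0.99442885,  0.00476026],
       [-0.97108903,  0.10179731, -0.21592452],
       [ 0.21423699, -0.02736001, -0.97639846]]), 't': array([0.03786878, 0.51083207, 1.28161557])} [0.22548164 0.0207215  1.36148837]
{'clock': 0.1, 'qpos': array([ 6.13857357e+01,  7.12825264e+00,  9.46279780e+01, -5.14058883e-04,
        7.83515640e+01, -4.73326290e+00]), 'joint_velocities': array([ 0.03216497, -0.07072354, -0.11769766,  0.05035244, -0.00799161,
       -0.03310742]), 'joint_torque': array([ 3.50837054e-04, -4.18877685e+01, -3.61097896e+01,  7.77438981e-02,
        4.61492920e-02, -8.18687317e-05]), 'eef_pos': array([0.26290427, 0.5938306 , 0.22450922]), 'tool_rot': array([-1.79892531e+02, -8.39333527e-03,  1.56119095e+02]), 'ft_force': array([ 0.02568819,  0.10264414, -0.1803057 ]), 'torque': array([ 0.00223229,  0.02318583, -0.00873344]), 'finger_gap': 0.09521329933659743}
```

View pics/scene0.png

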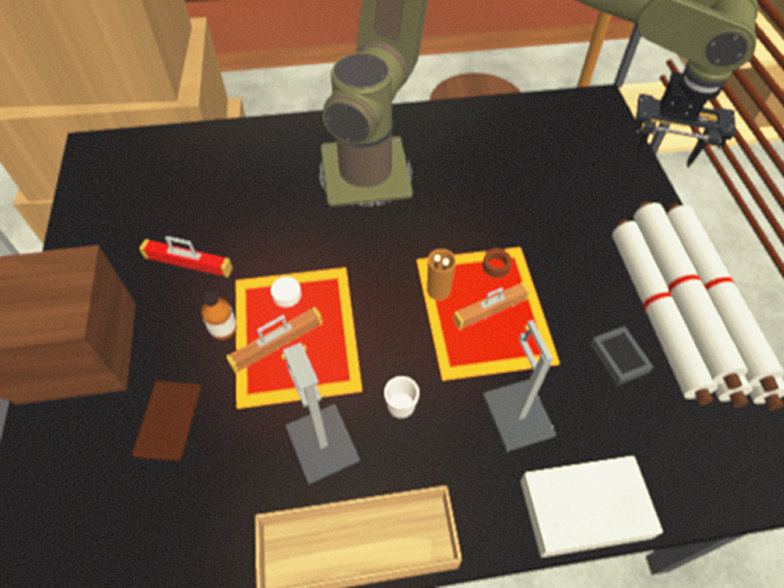

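View pics/top0.png

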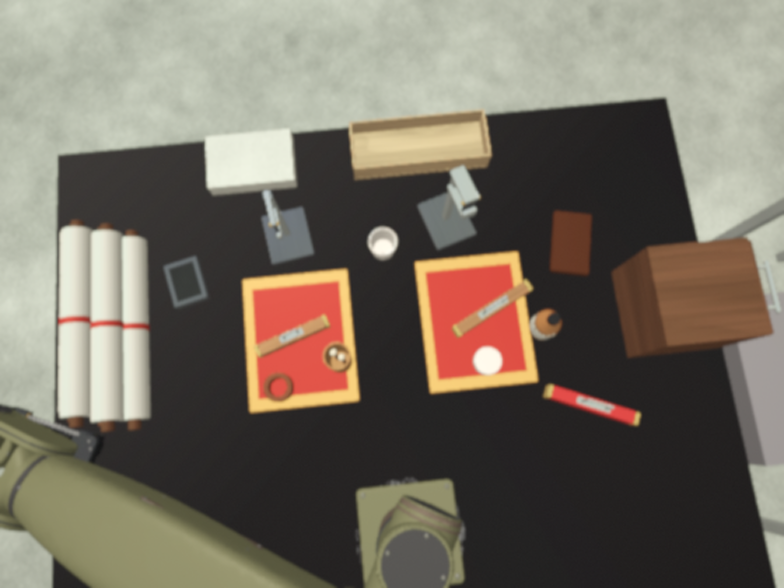

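The scene view shows the wide batten at (275,340) and the broad hook at (300,360)–(322,445). The slim batten is at (490,307) and the narrow hook at (535,340)–(518,413). Both mouths face the robot, and the red look-alike at (185,257) is off to the side. In the top view, the battens are at (493,308) and (292,335), and the hook plates at (447,220) and (288,235).

```bash
cat > h.py <<'E'
import numpy as np,cv2
from workcell import bot,optics
C={n:optics.get_calibration(n) for n in("scene","top")}
def ray(n,uv,z):
    c=C[n];R=np.array(c["R"]);o=-R.T@np.array(c["t"])
    d=R.T@np.array([(uv[0]-c["cx"])/c["fx"],(uv[1]-c["cy"])/c["fy"],1.]);return o+d*(z-o[2])/d[2]
def proj(n,X):
    c=C[n];p=np.array(c["R"])@np.array(X)+np.array(c["t"]);return np.array([c["fx"]*p[0]/p[2]+c["cx"],c["fy"]*p[1]/p[2]+c["cy"]])
E
python3 - <<'E'
from h import *
ims={n:np.load(n+"0.npy") for n in C}
# base plates: dark bluish grey, rect at z=.012 ; bars
for n,im in ims.items():
    hsv=cv2.cvtColor(im,cv2.COLOR_RGB2HSV)
    rois={'broad':(190,285,260,350),'narrow':(335,260,405,325)} if n=="scene" else {'broad':(290,125,345,185),'narrow':(180,140,230,192)}
    for k,(a,b,c,d) in rois.items():
        s=hsv[b:d,a:c].astype(int); m=((s[...,2]>55)&(s[...,2]<150)).astype(np.uint8)
        m=cv2.morphologyEx(m,cv2.MORPH_CLOSE,np.ones((3,3)))
        ct=max(cv2.findContours(m,0,2)[0],key=cv2.contourArea)
        ct=cv2.convexHull(ct+np.array([a,b])).reshape(-1,2)
        W=np.array([ray(n,p,.012)[:2]*1000 for p in ct],np.float32); print(n,k,cv2.minAreaRect(W))
    rois={'wide':(160,215,235,268),'slim':(320,200,382,238)} if n=="scene" else {'wide':(318,196,385,244),'slim':(178,222,240,258)}
    for k,(a,b,c,d) in rois.items():
        s=hsv[b:d,a:c].astype(int); H,S,V=s[...,0],s[...,1],s[...,2]
        m=((H>=8)&(H<=30)&(S>60)&(S<225)).astype(np.uint8)
        m=cv2.morphologyEx(m,cv2.MORPH_CLOSE,np.ones((5,5)))
        ct=max(cv2.findContours(m,0,2)[0],key=cv2.contourArea).reshape(-1,2)+np.array([a,b])
        W=np.array([ray(n,p,.034)[:2]*1000 for p in ct],np.float32); print(n,k,cv2.minAreaRect(W),cv2.minAreaRect(ct.astype(np.float32)))
T=[]
for n,(a,b) in (("top",(300,105)),("top",(165,120)),("scene",(190,225)),("scene",(330,215))):
    w=(75,75) if n=="top" else (75,120)
    q=cv2.resize(ims[n][b:b+75 if n=="top" else b+75,a:a+100],(400,300),interpolation=cv2.INTER_CUBIC);T.append(q)
cv2.imwrite("pics/hooks.png",np.vstack([np.hstack(T[:2]),np.hstack(T[2:])])[...,::-1])
E
```

```text
scene broad ((685.0607299804688, -178.97024536132812), (182.65394592285156, 172.69955444335938), 83.06673431396484)
scene narrow ((674.5020751953125, 218.44064331054688), (162.78793334960938, 209.775146484375), 3.0379154682159424)
scene wide ((462.1865234375, -245.55184936523438), (204.61465454101562, 165.99050903320312), 81.74392700195312) ((195.0, 241.0), (52.0, 70.0), 90.0)
scene slim ((454.3509216308594, 220.17010498046875), (102.498291015625, 191.6306610107422), 1.5948421955108643) ((353.0433654785156, 218.03175354003906), (30.183353424072266, 60.74685287475586), 81.25383758544922)
top broad ((707.3264770507812, -181.7974853515625), (159.6674041748047, 157.42349243164062), 17.146167755126953)
top narrow ((705.7589111328125, 213.68109130859375), (172.9658660888672, 107.57532501220703), 8.859465599060059)
top wide ((463.00408935546875, -243.86085510253906), (189.10601806640625, 150.33396911621094), 80.97335815429688) ((353.5, 219.5), (47.0, 61.0), 90.0)
top slim ((444.63067626953125, 219.2654266357422), (178.0042266845703, 108.87136840820312), 84.00704956054688) ((206.5, 239.5), (35.0, 57.0), 90.0)
```

View pics/hooks.png

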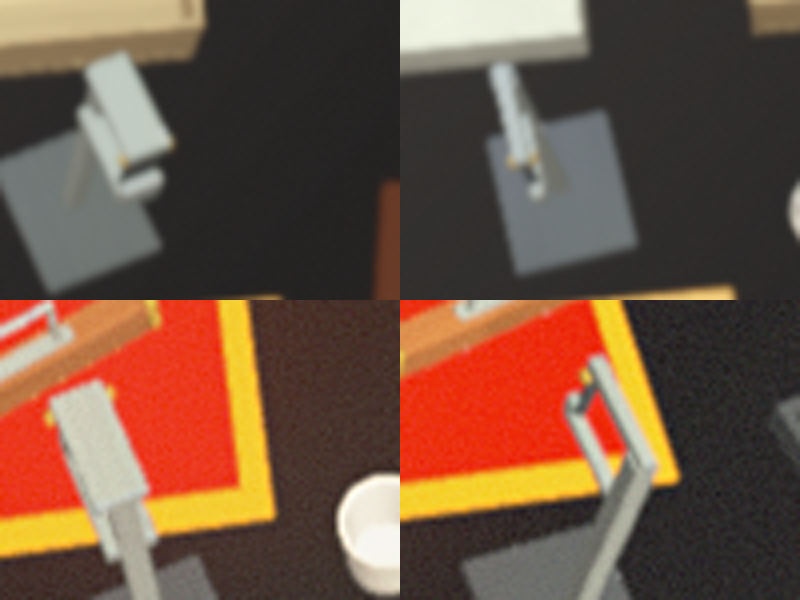

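In the crops, the broad jaw top has corners (86,68), (126,53), (173,142) and (122,160) in the top view, and (50,98), (105,81) and (147,192) in the scene view. The narrow plate's corners are (87,138), (206,111), (237,245) and (117,275). The colour masks leaked into the surroundings, so I'll use corner picks and crop the battens as well.

```bash
python3 - <<'E'
from h import *
f=lambda a,b,P,n,z:np.array([ray(n,(a+x/4-.375,b+y/4-.375),z) for x,y in P])*1000
p=lambda l,A:print(l,A[:,:2].round(1).tolist(),A[:,:2].mean(0).round(1))
p("broad jaw top BL BR FR FL",f(300,105,[(86,68),(126,53),(173,142),(122,160)],"top",.275))
p("broad jaw scene FL FR BR BL",f(190,225,[(50,98),(105,81),(147,192),(100,207)],"scene",.275))
p("broad plate top",f(300,105,[(162,245),(52,292)],"top",.012))
p("narrow plate top BL BR FR FL",f(165,120,[(87,138),(206,111),(237,245),(117,275)],"top",.012))
p("narrow jaw top BL BR FR FL",f(165,120,[(90,68),(112,64),(132,156),(112,162)],"top",.255))
p("narrow jaw scene F, BR,BL",f(330,215,[(196,56),(254,166),(234,175)],"scene",.255))
ims={n:np.load(n+"0.npy") for n in C};T=[]
for n,(a,b) in (("top",(310,185)),("top",(165,200)),("scene",(150,205)),("scene",(310,185))):
    T.append(cv2.resize(ims[n][b:b+75,a:a+100],(400,300),interpolation=cv2.INTER_CUBIC))
cv2.imwrite("pics/bars.png",np.vstack([np.hstack(T[:2]),np.hstack(T[2:])])[...,::-1])
E
```

```text
broad jaw top BL BR FR FL [[691.0, -146.2], [699.0, -174.4], [632.6, -197.2], [623.6, -161.7]] [ 661.5 -169.9]
broad jaw scene FL FR BR BL [[631.8, -193.5], [625.7, -164.0], [694.1, -147.0], [699.0, -171.4]] [ 662.6 -169. ]
broad plate top [[643.8, -228.8], [613.5, -134.7]] [ 628.6 -181.8]
narrow plate top BL BR FR FL [[736.0, 267.0], [749.3, 168.5], [632.5, 152.0], [617.5, 249.9]] [683.8 209.4]
narrow jaw top BL BR FR FL [[693.8, 217.7], [695.2, 202.7], [628.3, 193.5], [625.4, 207.1]] [660.7 205.2]
narrow jaw scene F, BR,BL [[625.6, 201.1], [698.1, 213.3], [701.8, 200.9]] [675.2 205.1]
```

View pics/bars.png

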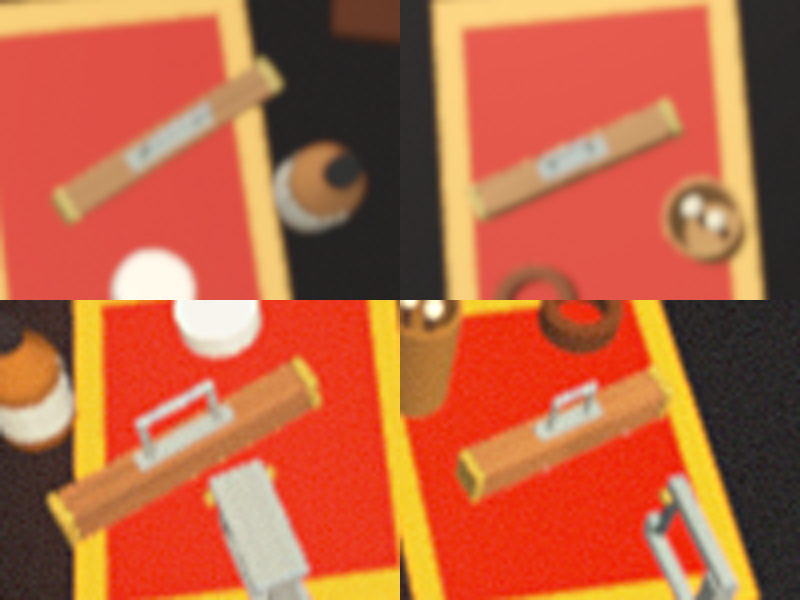

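The crops show the battens' end corners. In the top view the wide bar runs from (53,200)/(72,223) to (262,57)/(283,88), and the slim bar from (73,187)/(84,218) to (270,98)/(282,133). In the scene view the eyes' top wires run (137,120)–(213,85) for the wide one and (153,102)–(195,86) for the slim one.

```bash
python3 - <<'E'
from h import *
f=lambda a,b,P,n,z:np.array([ray(n,(a+x/4-.375,b+y/4-.375),z) for x,y in P])[:,:2]*1000
def p(l,A):
    d=A[-1]-A[0] if len(A)==2 else A[2:].mean(0)-A[:2].mean(0)
    print(l,A.round(0).tolist(),A.mean(0).round(1),np.hypot(*d).round(0),np.degrees(np.arctan2(d[1],d[0])).round(1))
p("wide top",f(310,185,[(53,200),(72,223),(262,57),(283,88)],"top",.034))
p("wide topeyeplate",f(310,185,[(125,158),(133,172),(207,103),(214,118)],"top",.034))
p("wide scene far edge",f(150,205,[(50,195),(297,58)],"scene",.034))
p("wide wire scene",f(150,205,[(139,120),(213,87)],"scene",.079))
p("slim top",f(165,200,[(73,187),(84,218),(270,98),(282,133)],"top",.034))
p("slim topeyeplate",f(165,200,[(138,157),(146,180),(200,135),(207,158)],"top",.034))
p("slim scene far edge",f(310,185,[(58,165),(255,70)],"scene",.034))
p("slim wire scene",f(310,185,[(153,102),(195,86)],"scene",.0685))
B=np.array([265+0,0])
for n,P,z in(("bottle",(555,322),.12),("tin",(487,361),.026),("pot",(338,352),.12),("tape",(279,387),.028),("cup",(382,241),.06)):
    print(n,ray("top",(P[0]/1.4,P[1]/1.4),z).round(3))
E
```

```text
wide top [[422.0, -141.0], [402.0, -154.0], [517.0, -320.0], [491.0, -332.0]] [ 458.  -236.9] 201.0 -62.7
wide topeyeplate [[448.0, -201.0], [437.0, -206.0], [485.0, -271.0], [473.0, -275.0]] [ 460.8 -238.4] 78.0 -62.4
wide scene far edge [[492.0, -329.0], [406.0, -154.0]] [ 449.2 -241.3] 195.0 116.4
wide wire scene [[469.0, -260.0], [450.0, -210.0]] [ 459.9 -235.1] 54.0 110.6
slim top [[430.0, 291.0], [406.0, 284.0], [484.0, 135.0], [455.0, 128.0]] [443.8 209.8] 164.0 -71.7
slim topeyeplate [[448.0, 240.0], [430.0, 235.0], [460.0, 191.0], [442.0, 187.0]] [445.1 213.6] 50.0 -75.9
slim scene far edge [[470.0, 128.0], [410.0, 290.0]] [439.9 208.7] 173.0 110.3
slim wire scene [[449.0, 198.0], [440.0, 231.0]] [444.1 214.3] 34.0 105.4
bottle [ 0.4   -0.345  0.12 ]
tin [ 0.343 -0.21   0.026]
pot [0.385 0.108 0.12 ]
tape [0.334 0.248 0.028]
cup [ 0.63  -0.007  0.06 ]
```

Estimates in mm and degrees:

| Item | Centre (x, y) | Bar direction / hook x yaw |
|---|---|---|
| Wide bar | (460, -237.5) | 117° |
| Slim bar | (444.5, 212) | 109° |
| Broad hook seat | (658, -171.5) | 16.8° |
| Narrow hook seat | (656, 204.5) | 8.2° |

I'll grip both bars on their +y ends, which keeps the gripper body clear of the bottle and the pot. Slim goes first.

```bash
cat >> h.py <<'E'
from scipy.spatial.transform import Rotation as Ro
def go(pos,yaw):
    "shift (mm) & turn (rad) in tool axes to reach pos (mm) with tool down at yaw"
    s=bot.get_state();R=Ro.from_euler("xyz",s["tool_rot"],degrees=True);T=Ro.from_euler("xyz",[180,0,yaw],degrees=True)
    print("at",(s["eef_pos"]*1000).round(1),s["tool_rot"].round(2),"gap",round(s["finger_gap"]*1000,1),"F",s["ft_force"].round(1),"t",s["clock"])
    print("shift",R.inv().apply(np.array(pos)-s["eef_pos"]*1000).round(1).tolist(),"turn",(R.inv()*T).as_rotvec().round(3).tolist())
E
python3 -c "
from h import *
go([426.6,264,150],109)"
```

```text
at [262.9 593.8 224.5] [-1.7989e+02 -1.0000e-02  1.5612e+02] gap 95.2 F [ 0.   0.1 -0.2] t 0.1
shift [-283.2, -235.2, 74.9] turn [-0.002, 0.001, 0.822]
```

```bash
for i in 1; do python3 -m crank '[[[-283,-235,75],[0,0,0.822]],[[-283,-235,75],[0,0,0.822]],[[-283,-235,75],[0,0,0.822]],[[-283,-235,75],[0,0,0.822]],[[-283,-235,75],[0,0,0.822]]]' 0.1; done; python3 -c "
from h import *
go([426.6,264,150],109)"
```

```text
clock: 0.6
eef_pos: [0.3723, 0.373, 0.1749]
tool_rot: [-180.0, 0.0, 112.8]
ft_force: [0.6, -0.2, 0.1]
finger_gap: 0.0607
at [372.3 373.  174.9] [-1.7998e+02  1.0000e-02  1.1283e+02] gap 60.7 F [ 0.6 -0.2  0.1] t 0.6
shift [-121.5, 7.7, 24.9] turn [-0.0, 0.0, 0.067]
```

```bash
python3 -m crank '[[[-121.5,8,25],[0,0,0.067]],[[-121.5,8,25],[0,0,0.067]],[[-121.5,8,25],[0,0,0.067]],[[-121.5,8,25],[0,0,0.067]]]' 0.1; python3 - <<'E'
from h import *
go([426.6,264,14],109)
n=0
T=[]
for n in C:
    im=optics.capture(n);u=proj(n,[.435,.24,.05]).astype(int);a=max(0,u[0]-50);b=max(0,u[1]-40);T.append(cv2.resize(im[b:b+75,a:a+100],(400,300),interpolation=cv2.INTER_CUBIC));print(n,a,b)
cv2.imwrite("pics/g1.png",np.hstack(T)[...,::-1])
E
```

```text
clock: 1.0
eef_pos: [0.4275, 0.2636, 0.1493]
tool_rot: [-179.9, 0.0, 109.1]
ft_force: [-0.4, 0.7, 0.7]
finger_gap: 0.0523
at [427.5 263.6 149.3] [-1.7986e+02  5.0000e-02  1.0905e+02] gap 52.3 F [-0.4  0.7  0.7] t 1.0
shift [0.8, -0.3, 135.3] turn [-0.002, 0.001, 0.001]
scene 310 168
top 148 202
```

View pics/g1.png

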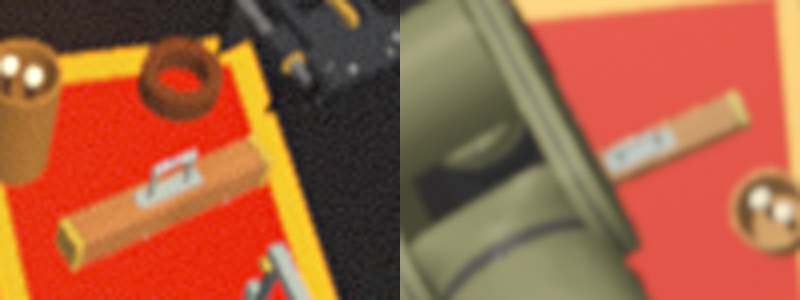

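The gripper is above the slim bar's +y end, and nothing is near its fingers. Now descend.

```bash
python3 -m crank '[[[1,0,45],[0,0,0]],[[1,0,85],[0,0,0]],[[1,0,115],[0,0,0]],[[1,0,130],[0,0,0]],[[1,0,135],[0,0,0]]]' 0.1
```

```text
clock: 1.6
eef_pos: [0.4248, 0.2679, 0.0136]
tool_rot: [-179.8, 0.0, 109.4]
ft_force: [-0.2, 0.9, 0.9]
finger_gap: 0.0524
```

```bash
python3 -m crank '[[[0,0,0],[0,0,0]],[[0,0,0],[0,0,0]],[[0,0,0],[0,0,0]],[[0,0,0],[0,0,0]],[[0,0,0],[0,0,0]]]' -1
```

```text
clock: 2.1
eef_pos: [0.4276, 0.2678, 0.017]
tool_rot: [179.9, -0.0, 109.3]
ft_force: [-1.8, 0.0, 4.7]
finger_gap: 0.0255
```

```bash
python3 -m crank '[[[0,0,-15],[0,0,0]],[[0,0,-50],[0,0,0]],[[0,0,-95],[0,0,0]],[[0,0,-130],[0,0,0]],[[0,0,-142],[0,0,0]]]' -1; python3 -m crank '[[[0,0,0],[0,0,0]],[[0,0,0],[0,0,0]]]' ; python3 -c "
from h import *
for i in range(4):
    optics.capture('top');go([568.7,249.5,157],98.2)"
```

```text
clock: 2.6
eef_pos: [0.429, 0.2682, 0.1621]
tool_rot: [179.6, -0.1, 109.3]
ft_force: [0.4, 1.0, -1.5]
finger_gap: 0.0258
clock: 2.8
eef_pos: [0.4258, 0.2667, 0.1555]
tool_rot: [-179.8, 0.0, 109.3]
ft_force: [-0.2, 0.6, -2.8]
finger_gap: 0.0255
at [425.4 266.5 154.8] [-1.7973e+02  3.0000e-02  1.0930e+02] gap 25.8 F [ 0.5  0.2 -2.9] t 2.85
shift [-63.4, 129.6, -2.7] turn [-0.005, 0.001, 0.194]
at [425.3 266.5 154.6] [-1.7971e+02  3.0000e-02  1.0930e+02] gap 25.7 F [ 0.1 -0.  -1.8] t 2.9
shift [-63.5, 129.7, -3.0] turn [-0.005, 0.001, 0.194]
at [425.5 266.6 154.8] [-1.7972e+02  3.0000e-02  1.0930e+02] gap 26.1 F [-0.1 -0.4 -2.4] t 2.95
shift [-63.5, 129.5, -2.8] turn [-0.005, 0.001, 0.194]
at [425.7 266.7 155.2] [-1.7976e+02  3.0000e-02  1.0931e+02] gap 25.7 F [ 0.5 -0.6 -1.5] t 3.0
shift [-63.5, 129.3, -2.3] turn [-0.004, 0.001, 0.194]
```

```bash
python3 -m crank '[[[-20,40,-3],[0,0,0.06]],[[-40,80,-3],[0,0,0.12]],[[-55,112,-3],[0,0,0.17]],[[-63,129,-3],[0,0,0.194]],[[-63,129,-3],[0,0,0.194]]]'; python3 -m crank '[[[0,0,0],[0,0,0]],[[0,0,0],[0,0,0]],[[0,0,0],[0,0,0]]]'; python3 - <<'E'
from h import *
T=[]
for n in C:
    im=optics.capture(n);np.save(n+"1.npy",im);u=proj(n,[.6,.2,.2]).astype(int);a=max(0,u[0]-50);b=max(0,u[1]-45);T.append(cv2.resize(im[b:b+100,a:a+100],(400,400),interpolation=cv2.INTER_CUBIC));print(n,a,b)
cv2.imwrite("pics/s1.png",np.hstack(T)[...,::-1])
go([568.7,249.5,157],98.2)
E
```

```text
clock: 3.5
eef_pos: [0.571, 0.2497, 0.159]
tool_rot: [-179.9, 0.0, 98.1]
ft_force: [-0.0, 0.0, -2.0]
finger_gap: 0.0263
clock: 3.8
eef_pos: [0.5684, 0.2508, 0.1604]
tool_rot: [-180.0, 0.0, 98.3]
ft_force: [0.5, -0.2, -2.7]
finger_gap: 0.0259
scene 320 186
top 149 129
at [568.7 250.8 160.8] [-180.     -0.     98.24] gap 26.0 F [ 0.7 -0.2 -2.3] t 3.9
shift [-1.3, -0.2, 3.8] turn [-0.0, -0.0, 0.001]
```

View pics/s1.png

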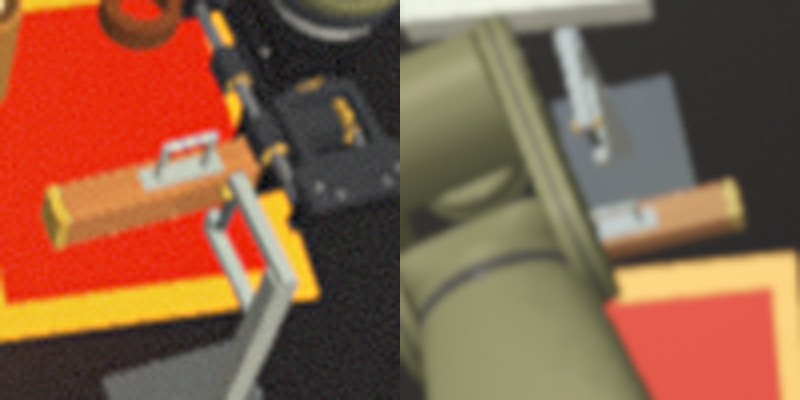

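In the crop, the slim batten is held nearly level just ahead of the narrow hook. The wire runs (163,150)–(217,135), the hook tip is at (213,222), and the top-view cap corner is at (738,178) with the tip near (600,155).

```bash
python3 - <<'E'
from h import *
S=lambda x,y:(320+x/4-.375,186+y/4-.375)
T=lambda x,y:(149+(x-400)/4-.375,129+y/4-.375)
def tri(us,ut):
    P=lambda n:np.array([[C[n]["fx"],0,C[n]["cx"]],[0,C[n]["fy"],C[n]["cy"]],[0,0,1]])@np.c_[C[n]["R"],C[n]["t"]]
    X=cv2.triangulatePoints(P("scene"),P("top"),np.array(us,float),np.array(ut,float)).ravel();return (X[:3]/X[3]*1000).round(1)
print("cap corner +x",tri(S(66,208),T(737,178)))
th=np.radians(8.2);ex=np.array([np.cos(th),np.sin(th)]);ey=np.array([-ex[1],ex[0]]);seat=np.array([656,204.5])
for l,p in(("tip scene",ray("scene",S(213,214),.202)),("tip top",ray("top",T(600,152),.202)),
  ("wire a",ray("scene",S(164,150),.2145)),("wire b",ray("scene",S(215,136),.2145)),("platemid",ray("scene",S(181,173),.179))):
    q=p[:2]*1000-seat;print(l,(p*1000).round(1),"seat frame",(q@ex).round(1),(q@ey).round(1))
q=np.array([568.6,250.8])-58.5*ey-seat;print("pred crown",q@ex,q@ey)
E
```

```text
cap corner +x [599.2 111.6 191.4]
tip scene [622.1 198.5 202. ] seat frame -34.4 -1.1
tip top [623.8 200.5 202. ] seat frame -32.4 0.6
wire a [581.7 177.  214.5] seat frame -77.5 -16.7
wire b [576.5 209.9 214.5] seat frame -77.9 16.7
platemid [578.7 194.3 179. ] seat frame -77.9 1.0
pred crown -79.90272295077555 -0.20759170310765257
```

```bash
python3 - <<'E'
import numpy as np,cv2
q=[]
for n,(a,b) in(("scene",(328,210)),("top",(188,160))):
    q.append(cv2.resize(np.load(n+"1.npy")[b:b+50,a:a+50],(400,400),interpolation=cv2.INTER_CUBIC))
cv2.imwrite("pics/s1z.png",np.hstack(q)[...,::-1])
E
```

```text
(no output)
```

View pics/s1z.png

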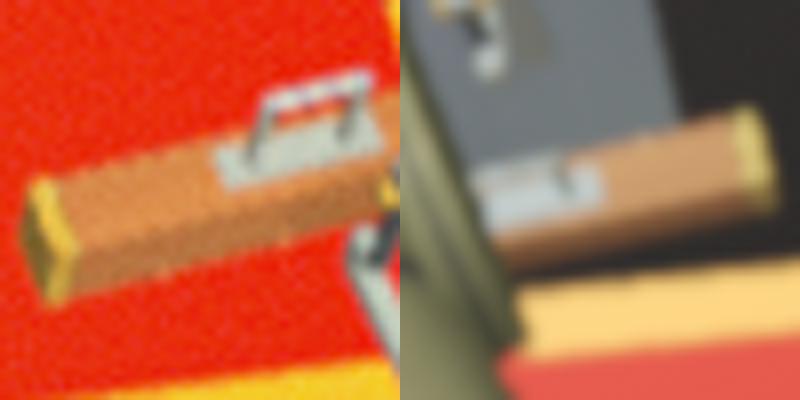

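The zoom gives matching points. The cap's top corners are at scene (32,180) and (72,245) and at top (772,190) and (752,108). The −y eye post foot is at scene (252,165) and top (566,188), and its top at scene (268,100) and top (552,162).

```bash
cat >> h.py <<'E'
def tri(us,ut):
    P=lambda n:np.array([[C[n]["fx"],0,C[n]["cx"]],[0,C[n]["fy"],C[n]["cy"]],[0,0,1]])@np.c_[C[n]["R"],C[n]["t"]]
    X=cv2.triangulatePoints(P("scene"),P("top"),np.array(us,float),np.array(ut,float)).ravel();return (X[:3]/X[3]*1000).round(1)
E
python3 - <<'E'
from h import *
S=lambda x,y:(328+x/8-.44,210+y/8-.44)
T=lambda x,y:(188+(x-400)/8-.44,160+y/8-.44)
for l,s,t in(("cap+x",(72,245),(752,108)),("cap-x",(32,180),(775,190)),("foot",(252,165),(566,188)),("eyetop",(268,100),(552,162)),("eyeplate-y+x",(230,190),(590,158))):
    print(l,tri(S(*s),T(*t)))
E
```

```text
cap+x [602.  114.4 183.3]
cap-x [573.4 109.3 175.4]
foot [580.2 179.6 178.8]
eyetop [579.2 179.  214.9]
eyeplate-y+x [589.5 170.  181.6]
```

The batten is level, with the crown near z 212 mm, which is 3 to 4 mm higher than I want. Now insert along the hook's x, which is tool +y.

```bash
python3 -m crank '[[[0,10,3],[0,0,0]],[[0,22,4],[0,0,0]],[[0,34,4],[0,0,0]],[[0,44,4],[0,0,0]],[[0,50,4],[0,0,0]]]'; python3 -m crank '[[[0,8,0],[0,0,0]],[[0,16,0],[0,0,0]],[[0,24,0],[0,0,0]],[[0,31,0],[0,0,0]],[[0,36,0],[0,0,0]]]';  python3 -m crank '[[[0,0,0],[0,0,0]],[[0,0,0],[0,0,0]],[[0,0,0],[0,0,0]]]'; python3 - <<'E'
from h import *
go([568.7,249.5,157],98.2)
T=[]
for n in C:
    im=optics.capture(n);np.save(n+"2.npy",im);u=proj(n,[.65,.2,.2]).astype(int);a=max(0,u[0]-33);b=max(0,u[1]-33);T.append(cv2.resize(im[b:b+66,a:a+66],(400,400),interpolation=cv2.INTER_CUBIC));print(n,a,b)
cv2.imwrite("pics/s2.png",np.hstack(T)[...,::-1])
E
```

```text
clock: 4.4
eef_pos: [0.6202, 0.2577, 0.1565]
tool_rot: [-180.0, -0.0, 98.2]
ft_force: [0.1, 0.5, -1.9]
finger_gap: 0.0258
clock: 4.9
eef_pos: [0.6552, 0.2628, 0.1563]
tool_rot: [180.0, 0.0, 98.2]
ft_force: [-0.8, -0.3, -1.1]
finger_gap: 0.0257
clock: 5.2
eef_pos: [0.6547, 0.2628, 0.157]
tool_rot: [180.0, -0.0, 98.2]
ft_force: [-0.1, 0.3, -2.0]
finger_gap: 0.0258
at [654.7 262.8 157. ] [179.97  -0.    98.2 ] gap 25.8 F [-0.1  0.3 -2. ] t 5.2
shift [-0.9, -87.0, -0.0] turn [0.001, -0.0, 0.0]
scene 343 216
top 165 124
```

View pics/s2.png

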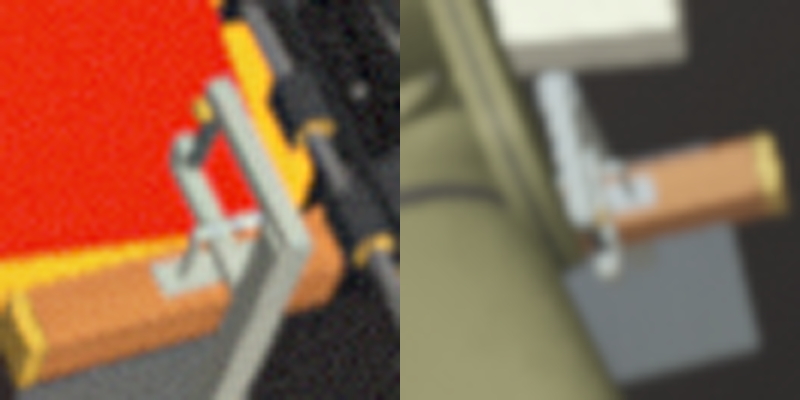

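The wire now lies across the prong, inside the tip and gate, at about seat x = +7. Now lower it.

```bash
python3 -m crank '[[[0,0,6],[0,0,0]],[[0,0,12],[0,0,0]],[[0,0,16],[0,0,0]],[[0,0,18],[0,0,0]],[[0,0,18],[0,0,0]]]'; python3 -m crank '[[[0,0,0],[0,0,0]],[[0,0,0],[0,0,0]],[[0,0,0],[0,0,0]]]'
```

```text
clock: 5.8
eef_pos: [0.6549, 0.2624, 0.14]
tool_rot: [180.0, 0.1, 98.2]
ft_force: [-1.4, -2.2, 4.1]
finger_gap: 0.0256
clock: 6.1
eef_pos: [0.655, 0.2624, 0.1399]
tool_rot: [179.9, 0.0, 98.2]
ft_force: [-3.7, -3.4, 5.9]
finger_gap: 0.0257
```

Contact registers about 8 N up from the free load, so it is seated. Release with a moderate opening.

```bash
python3 -m crank '[[[0,0,0],[0,0,0]],[[0,0,0],[0,0,0]],[[0,0,0],[0,0,0]],[[0,0,0],[0,0,0]],[[0,0,0],[0,0,0]]]' 0.1;  python3 -m crank '[[[0,0,-15],[0,0,0]],[[0,0,-50],[0,0,0]],[[0,0,-95],[0,0,0]],[[0,0,-140],[0,0,0]],[[0,0,-170],[0,0,0]]]'; python3 - <<'E'
from h import *
go([430,-180,250],117)
im=optics.capture("scene");np.save("scene3.npy",im);a,b=343,216
A=cv2.resize(im[b:b+66,a:a+66],(400,400),interpolation=cv2.INTER_CUBIC)
cv2.imwrite("pics/s3.png",A[...,::-1])
E
```

```text
clock: 6.6
eef_pos: [0.6545, 0.2628, 0.1383]
tool_rot: [-180.0, -0.0, 98.2]
ft_force: [0.3, 0.0, -0.2]
finger_gap: 0.0516
clock: 7.1
eef_pos: [0.6555, 0.2631, 0.3149]
tool_rot: [179.6, -0.1, 98.2]
ft_force: [0.7, 0.8, 0.2]
finger_gap: 0.0522
at [655.5 263.1 314.9] [ 1.7963e+02 -7.0000e-02  9.8200e+01] gap 52.2 F [0.7 0.8 0.2] t 7.1
shift [-406.5, -286.7, 62.6] turn [0.007, -0.0, -0.328]
```

View pics/s3.png

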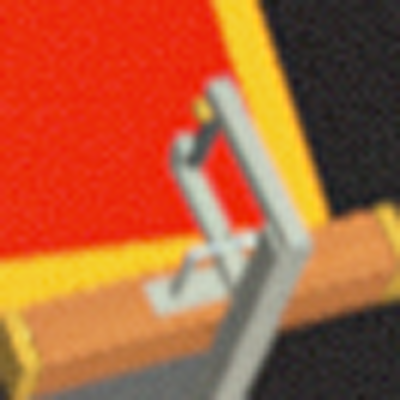

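The slim batten hangs level on the narrow prong, with the wire at (225,245) inside the gate and the gate shut. Next, the wide batten.

```bash
python3 -m crank '[[[-100,-71,0],[0,0,-0.08]],[[-200,-141,0],[0,0,-0.16]],[[-300,-211,20],[0,0,-0.24]],[[-406,-287,63],[0,0,-0.328]],[[-406,-287,63],[0,0,-0.328]]]' ; python3 -c "
from h import *
go([430.5,-179.6,150],117)"
```

```text
clock: 7.65
eef_pos: [0.5407, 0.0401, 0.2889]
tool_rot: [179.9, 0.1, 117.1]
ft_force: [1.1, -0.7, -0.5]
finger_gap: 0.0519
at [540.7  40.1 288.9] [1.7991e+02 6.0000e-02 1.1710e+02] gap 51.9 F [ 1.1 -0.7 -0.5] t 7.65
shift [-145.2, -198.4, 138.8] turn [0.002, 0.001, 0.002]
```

```bash
python3 -m crank '[[[-145,-198,139],[0,0,0]],[[-145,-198,139],[0,0,0]],[[-145,-198,139],[0,0,0]],[[-145,-198,139],[0,0,0]],[[-145,-198,139],[0,0,0]]]'; python3 -m crank '[[[-0,0,0],[0,0,0]]]' ; python3 -c "
from h import *
go([430.5,-179.6,80],117)"
```

```text
clock: 8.15
eef_pos: [0.4429, -0.1541, 0.1651]
tool_rot: [179.9, 0.1, 117.0]
ft_force: [-0.3, -0.4, -0.4]
finger_gap: 0.0524
clock: 8.25
eef_pos: [0.4397, -0.1551, 0.1615]
tool_rot: [-179.7, -0.2, 116.6]
ft_force: [-0.1, 0.0, -0.4]
finger_gap: 0.0524
at [ 439.7 -155.1  161.5] [-179.74   -0.22  116.65] gap 52.4 F [-0.1  0.  -0.4] t 8.25
shift [-18.1, -18.8, 81.6] turn [-0.005, -0.004, -0.006]
```

```bash
python3 -m crank '[[[-18,-19,60],[0,0,-0.005]],[[-18,-19,82],[0,0,-0.005]],[[-18,-19,82],[0,0,-0.005]],[[-18,-19,82],[0,0,-0.005]],[[-18,-19,82],[0,0,-0.005]]]'; python3 -m crank '[[[0,0,0],[0,0,0]],[[-0,0,0],[0,0,0]],[[-0,0,0],[0,0,0]]]' ; python3 -c "
from h import *
go([430.5,-179.6,14],117)"
```

```text
clock: 8.75
eef_pos: [0.4369, -0.1777, 0.0858]
tool_rot: [179.8, 0.2, 117.3]
ft_force: [0.4, 0.1, 0.2]
finger_gap: 0.0521
clock: 9.05
eef_pos: [0.4356, -0.1774, 0.084]
tool_rot: [179.9, 0.1, 117.3]
ft_force: [-0.1, 0.5, 0.5]
finger_gap: 0.0525
at [ 435.6 -177.4   84. ] [1.7994e+02 9.0000e-02 1.1730e+02] gap 52.5 F [-0.1  0.5  0.5] t 9.05
shift [0.5, -5.6, 70.0] turn [0.001, 0.002, 0.005]
```

```bash
python3 -m crank '[[[0,-4,15],[0,0,0.005]],[[0,-6,45],[0,0,0.005]],[[0,-6,62],[0,0,0.005]],[[0,-6,70],[0,0,0.005]],[[0,-6,70],[0,0,0.005]]]'; python3 -m crank '[[[0,0,0],[0,0,0]],[[-0,0,0],[0,0,0]]]' ; python3 -c "
from h import *
go([430.5,-179.6,14],117)"
```

```text
clock: 9.55
eef_pos: [0.4295, -0.18, 0.0127]
tool_rot: [-180.0, -0.0, 117.0]
ft_force: [-0.3, -0.2, 1.1]
finger_gap: 0.0522
clock: 9.75
eef_pos: [0.4302, -0.1804, 0.0138]
tool_rot: [179.9, 0.1, 117.0]
ft_force: [0.5, -0.3, 0.1]
finger_gap: 0.0523
at [ 430.2 -180.4   13.8] [1.7995e+02 8.0000e-02 1.1699e+02] gap 52.3 F [ 0.5 -0.3  0.1] t 9.75
shift [0.6, 0.7, -0.2] turn [0.001, 0.001, -0.0]
```

```bash
python3 -m crank '[[[0,0,0],[0,0,0]],[[0,0,0],[0,0,0]],[[0,0,0],[0,0,0]],[[0,0,0],[0,0,0]],[[0,0,0],[0,0,0]]]' -1; python3 -c "
from h import *
go([430.5,-179.6,172],117)";  python3 -m crank '[[[0,0,-15],[0,0,0]],[[0,0,-50],[0,0,0]],[[0,0,-95],[0,0,0]],[[0,0,-140],[0,0,0]],[[0,0,-158],[0,0,0]]]'; python3 -m crank '[[[0,0,0],[0,0,0]],[[0,0,0],[0,0,0]],[[0,0,0],[0,0,0]]]';python3 -c "
from h import *
go([562.8,-132.9,170],106.8)"
```

```text
clock: 10.25
eef_pos: [0.4296, -0.1801, 0.013]
tool_rot: [180.0, 0.0, 117.0]
ft_force: [-0.1, 1.0, 1.2]
finger_gap: 0.026
at [ 429.6 -180.1   13. ] [1.7999e+02 1.0000e-02 1.1699e+02] gap 26.0 F [-0.1  1.   1.2] t 10.25
shift [0.0, 1.0, -159.0] turn [0.0, 0.0, -0.0]
clock: 10.75
eef_pos: [0.4313, -0.181, 0.1758]
tool_rot: [179.8, 0.3, 117.0]
ft_force: [0.7, -0.7, -3.1]
finger_gap: 0.0261
clock: 11.05
eef_pos: [0.4281, -0.1793, 0.1682]
tool_rot: [-179.9, -0.2, 117.0]
ft_force: [0.2, 0.1, -1.5]
finger_gap: 0.0262
at [ 428.1 -179.3  168.2] [-179.85   -0.23  116.98] gap 26.2 F [ 0.2  0.1 -1.5] t 11.05
shift [-19.8, 141.1, -2.3] turn [-0.003, -0.004, 0.178]
```

```bash
python3 -m crank '[[[-6,40,-1],[0,0,0.05]],[[-13,85,-1],[0,0,0.11]],[[-17,120,-1],[0,0,0.15]],[[-20,138,-1],[0,0,0.178]],[[-20,140,-1],[0,0,0.178]]]'; python3 -m crank '[[[0,0,0],[0,0,0]],[[0,0,0],[0,0,0]],[[0,0,0],[0,0,0]],[[0,0,0],[0,0,0]]]'; python3 - <<'E'
from h import *
T=[]
for n in C:
    im=optics.capture(n);np.save(n+"4.npy",im);u=proj(n,[.6,-.2,.22]).astype(int);a=max(0,u[0]-38);b=max(0,u[1]-38);T.append(cv2.resize(im[b:b+66,a:a+66],(400,400),interpolation=cv2.INTER_CUBIC));print(n,a,b)
cv2.imwrite("pics/w1.png",np.hstack(T)[...,::-1])
go([562.8,-132.9,170],106.8)
E
```

```text
clock: 11.55
eef_pos: [0.5637, -0.1332, 0.169]
tool_rot: [-179.8, -0.2, 106.9]
ft_force: [-0.4, -0.0, -1.6]
finger_gap: 0.0259
clock: 11.95
eef_pos: [0.5627, -0.1348, 0.172]
tool_rot: [180.0, 0.0, 106.7]
ft_force: [0.7, -0.3, -1.5]
finger_gap: 0.0258
scene 163 210
top 304 120
at [ 563.  -134.7  172.2] [1.7998e+02 2.0000e-02 1.0675e+02] gap 25.9 F [-0.3 -0.3 -1.2] t 12.05
shift [1.8, 0.3, 2.2] turn [0.0, 0.0, -0.001]
```

View pics/w1.png

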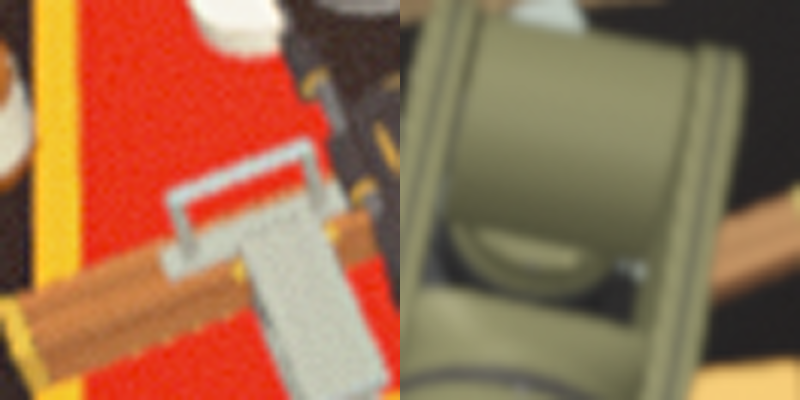

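In the scene crop, the wide eye's top wire runs (172,197)–(310,145), above and ahead of the jaw front at about (240,240)–(325,205). The arm hides the eye in the top view.

```bash
python3 - <<'E'
from h import *
k=400/66
S=lambda x,y:(163+(x+.5)/k-.5,210+(y+.5)/k-.5)
th=np.radians(16.8);ex=np.array([np.cos(th),np.sin(th)]);ey=np.array([-ex[1],ex[0]]);seat=np.array([658,-171.5])
for l,p,z in(("wire a",(172,197),.237),("wire b",(310,145),.237),("jaw L",(240,240),.275),("jaw R",(322,207),.275),("bartop cap far",(5,308),.192),("bartop cap near",(28,340),.192)):
    q=ray("scene",S(*p),z)[:2]*1000-seat;print(l,(q@ex).round(1),(q@ey).round(1))
q=np.array([563,-134.7])-64.5*ey-seat;print("pred crown",q@ex,q@ey)
E
```

```text
wire a -80.9 -27.9
wire b -80.3 26.1
jaw L -31.3 -13.4
jaw R -31.5 17.2
bartop cap far -89.1 -98.9
bartop cap near -72.5 -95.1
pred crown -80.30898213798986 -1.8126217810950993
```

The wire reads y ≈ −1 and the jaw centre y ≈ +2, so I'll shift 2 mm along tool x, drop 2 mm, and insert about 86 mm.

```bash
python3 -m crank '[[[2,10,2],[0,0,0]],[[2,22,2],[0,0,0]],[[2,34,2],[0,0,0]],[[2,44,2],[0,0,0]],[[2,50,2],[0,0,0]]]'; python3 -m crank '[[[0,8,0],[0,0,0]],[[0,16,0],[0,0,0]],[[0,24,0],[0,0,0]],[[0,31,0],[0,0,0]],[[0,36,0],[0,0,0]]]';  python3 -m crank '[[[0,0,0],[0,0,0]],[[0,0,0],[0,0,0]],[[0,0,0],[0,0,0]]]'
```

```text
clock: 12.55
eef_pos: [0.6117, -0.1176, 0.1698]
tool_rot: [-180.0, -0.0, 106.8]
ft_force: [-1.5, 0.3, -1.4]
finger_gap: 0.0259
clock: 13.05
eef_pos: [0.6455, -0.1074, 0.1696]
tool_rot: [-180.0, -0.0, 106.8]
ft_force: [-3.1, -0.4, -3.5]
finger_gap: 0.0258
clock: 13.35
eef_pos: [0.6449, -0.1075, 0.1698]
tool_rot: [-180.0, -0.0, 106.8]
ft_force: [-0.9, 0.1, -3.6]
finger_gap: 0.0258
```

The gate's resistance was felt and the crown is at about seat x = +6. Lower 22 mm.

```bash
python3 -m crank '[[[0,0,6],[0,0,0]],[[0,0,12],[0,0,0]],[[0,0,17],[0,0,0]],[[0,0,20],[0,0,0]],[[0,0,21],[0,0,0]]]'; python3 -m crank '[[[0,0,0],[0,0,0]],[[0,0,0],[0,0,0]],[[0,0,0],[0,0,0]]]'
```

```text
clock: 13.85
eef_pos: [0.645, -0.1076, 0.1485]
tool_rot: [-180.0, -0.0, 106.8]
ft_force: [-0.3, 0.1, -1.9]
finger_gap: 0.0258
clock: 14.15
eef_pos: [0.6453, -0.1077, 0.1494]
tool_rot: [180.0, 0.0, 106.8]
ft_force: [-0.1, 0.1, -0.9]
finger_gap: 0.0259
```

Not in contact yet, so lower in small steps.

```bash
python3 -m crank '[[[0,0,1],[0,0,0]],[[0,0,2],[0,0,0]],[[0,0,2],[0,0,0]],[[0,0,2],[0,0,0]]]'
```

```text
clock: 14.55
eef_pos: [0.6452, -0.1077, 0.1471]
tool_rot: [180.0, 0.0, 106.8]
ft_force: [-0.6, 0.2, -0.8]
finger_gap: 0.0262
```

```bash
python3 -m crank '[[[0,0,1],[0,0,0]],[[0,0,2],[0,0,0]],[[0,0,2],[0,0,0]],[[0,0,2],[0,0,0]]]'
```

```text
clock: 14.95
eef_pos: [0.6457, -0.108, 0.1465]
tool_rot: [179.9, 0.1, 106.8]
ft_force: [-2.5, 0.9, 5.4]
finger_gap: 0.0257
```

Contact at +5.4 N. Release and withdraw upward.

```bash
python3 -m crank '[[[0,0,0],[0,0,0]],[[0,0,0],[0,0,0]],[[0,0,0],[0,0,0]],[[0,0,0],[0,0,0]],[[0,0,0],[0,0,0]]]' 0.1;  python3 -m crank '[[[0,0,-15],[0,0,0]],[[0,0,-50],[0,0,0]],[[0,0,-95],[0,0,0]],[[0,0,-140],[0,0,0]],[[0,0,-180],[0,0,0]]]'; python3 -m crank '[[[-0,-50,0],[0,0,0]],[[0,-100,0],[0,0,0]],[[0,-150,0],[0,0,0]],[[0,-200,0],[0,0,0]],[[0,-240,0],[0,0,0]]]'; python3 - <<'E'
from h import *
T=[]
im=optics.capture("scene");np.save("scene5.npy",im)
for a,b in((180,225),(335,216)): T.append(cv2.resize(im[b:b+75,a:a+75],(400,400),interpolation=cv2.INTER_CUBIC))
cv2.imwrite("pics/end.png",np.vstack([np.hstack(T)])[...,::-1])
E
```

```text
clock: 15.45
eef_pos: [0.645, -0.1076, 0.1446]
tool_rot: [-180.0, -0.0, 106.8]
ft_force: [0.3, 0.1, 0.6]
finger_gap: 0.0515
clock: 15.95
eef_pos: [0.6452, -0.1076, 0.3291]
tool_rot: [179.9, 0.1, 106.8]
ft_force: [0.4, -1.1, 1.0]
finger_gap: 0.0523
clock: 16.45
eef_pos: [0.4132, -0.1772, 0.3264]
tool_rot: [179.9, 0.1, 106.8]
ft_force: [-0.1, -0.6, 0.6]
finger_gap: 0.0523
```

View pics/end.png

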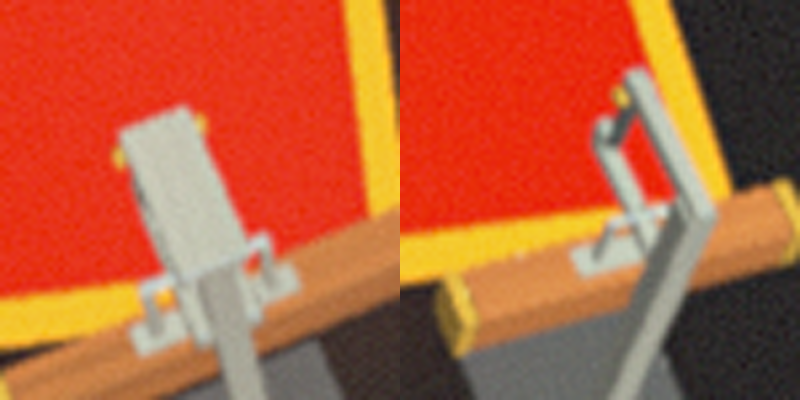

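The slim batten hangs level with its gate shut. The wide eye's wire ends at (150,288) and (265,240), straddling the hook right where the jaw's back edge is. I'll check those pixels numerically against the expected seated pose.

```bash
python3 - <<'E'
from h import *
k=400/75
U=lambda a,b,x,y:(a+(x+.5)/k-.5,b+(y+.5)/k-.5)
for nm,th,seat,zw,P,a,b in(("wide",16.8,(658,-171.5),.213,((149,288),(263,240)),180,225),("slim",8.2,(656,204.5),.1925,((211,222),(211,222)),335,216)):
    t=np.radians(th);ex=np.array([np.cos(t),np.sin(t)]);ey=np.array([-ex[1],ex[0]])
    for p in P:
        q=ray("scene",U(a,b,*p),zw)[:2]*1000-np.array(seat);print(nm,"wire corner in seat frame",(q@ex).round(1),(q@ey).round(1))
s=bot.get_state();im=optics.capture("scene");d=np.abs(im.astype(int)-np.load("scene5.npy").astype(int))[225:300,180:410].max(2)
print("motion: frac >40",(d>40).mean(),s["ft_force"].round(1),s["eef_pos"])
old=np.load("scene0.npy").astype(int)
for n,c in(("bottle",(218,318)),("tin",(286,291)),("pot",(441,272)),("tape",(497,262)),("cup",(401,397)),("stone",(622,354)),("wallet",(167,420))):
    x,y=int(c[0]/1.4),int(c[1]/1.4);dd=np.abs(im[y-14:y+14,x-14:x+14].astype(int)-old[y-14:y+14,x-14:x+14]).max(2);print(n,"changed",(dd>50).mean().round(3))
E
```

```text
wide wire corner in seat frame 7.2 -23.9
wide wire corner in seat frame 6.9 26.4
slim wire corner in seat frame 6.7 -13.9
slim wire corner in seat frame 6.7 -13.9
motion: frac >40 0.0 [ 1.3 -0.4  0.9] [ 0.40981996 -0.17820882  0.3266727 ]
bottle changed 0.0
tin changed 0.0
pot changed 0.0
tape changed 0.0
cup changed 0.0
stone changed 0.0
wallet changed 0.0
```

```bash
python3 - <<'E'
from h import *
im=optics.capture("top");T=[cv2.resize(im[b:b+65,a:a+65],(400,400),interpolation=cv2.INTER_CUBIC) for a,b in((300,112),(165,125))]
cv2.imwrite("pics/endtop.png",np.hstack(T)[...,::-1])
E
```

```text
(no output)
```

View pics/endtop.png

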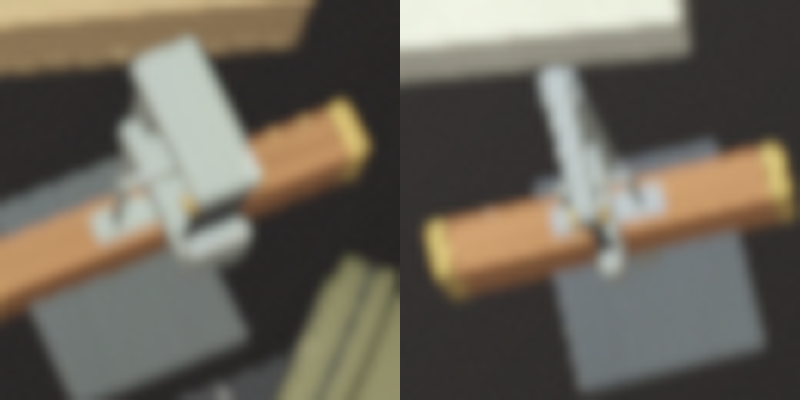

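Both battens hang straight under their prongs: wide bar at (200,210) and slim bar at (610,215) in the crop. Both gates show as the dark plate just inside the tip, at (205,212) and (603,235), as they did when shut at the start. The robot is clear, so I'm handing in.

```bash
python3 -c "
from workcell import bot
print(bot.get_state()['clock'],bot.job_done())"
```

```text
the job is handed in; nothing more can be done
16.6 None
```

Both battens are hung: the slim one on the narrow hook and the wide one on the broad hook. I handed the job in at 16.6 s. I gripped each bar at its +y end, pushed the eye in past the gate, lowered it until the wrist force showed contact, released it and backed the arm clear.

**Last checks:**
- **Position:** the wide eye's wire sits about 7 mm inside the seat and about 1 mm off mid-width. The slim eye's wire is also about 7 mm inside; I measured only one of its corners (y = −13.9 mm), which suggests about 4 mm off mid-width if it sits level.
- **Stillness:** both battens look about level, and two scene pictures taken about 0.05 s apart showed no change around them.
- **Bystanders:** none of the listed ones had changed in the scene view. I did not check the red look-alike separately, but the gripper never went near it.
- **Gates:** both looked shut, but only by eye. The broad gate is mostly hidden under its jaw, so that one is the less certain.

**What went wrong along the way:** my first colour masks leaked into the background, so I measured from hand-picked corner points instead. No later check disagreed.

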